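# Refit the hinge pin and hairpin clip of a sediment grab

## Robot

A 7-joint arm with a two-finger parallel gripper is mounted at the origin on the work surface. World frame = base frame: x ahead of the robot, y to its left, z up, the work surface at z = 0. Lengths are in m, angles in rad, forces in N, time in s.
With the tool pointing down it reaches from about 0.35 to 0.9 m from the base axis. Payload 8.1 kg.
Tool frame: the origin (TCP) lies midway between the tips of the shut fingers; the grasp point (between the pads) lies 19 mm behind it (arm.hold_point_z is the z of the grasp point in the tool frame, in m); z points along the fingers, y is the line along which they close (so a half turn about z gives the same grasp; the last joint's range is limited). The gripper opens to 92 mm and grips with 3 to 60 N. Pads are 19 mm wide; open, the fingers measure 130 mm over their backs; the gripper's body (75 mm by 190 mm) begins 47 mm behind the grasp point.
Start: joints at [1.098, 0.434, 0.025, 1.573, -0.012, 1.134, -0.075], TCP at [0.226, -0.583, 0.227] pointing down, gripper open.
Joint ranges: [-2.62, 2.62], [-0.44, 2.09], [-1.27, 1.32], [0.08, 2.57], [-1.32, 4.46], [0.12, 2], [-2.74, 2.74]. Speed limits (rad/s): [2.22, 2.22, 3.01, 3.01, 3.14, 3.14, 3.14].

## Interface

Orientations are given as a rotation vector (axis times angle).
In Python, from cell import arm, get_image, camera_params, job gives the robot as it stands.
- The arm moves only by the tool send_rows, never from a script. Its argument "deltas" is a list of rows, each a list of 3 entries, a list of its own where there are three numbers: the shift along the world's x, y, z in m, then the turn, a rotation vector about the world's x, y, z in rad, then the finger opening in m, from 0 to 0.0918. In form: [[[tx, ty, tz], [ax, ay, az], gripper], ...]. A call has exactly 10 rows; each row shifts and turns the commanded pose from where the row before left it; what a row does not reach is not made up. A row lasts 1/10 s, in which the tool goes at most 50 mm and 8.59 degrees, less where a joint would pass 70% of its speed; a pose out of reach is approached as far as the arm can. A call with a gripper value outside its range is refused whole. The fingers move at their own pace and stop on an object; "force" is the grip in N (left out, the last holds). Time passes only in rows, so rows that do not move let the fingers close, or fill a call up. It gives the time, the measured TCP pose, the force and the opening at its end, in the units of the state.
- arm.observe(): the state, without advancing time (a new reading comes with each control period).
- get_image(name): name is "side" or "top"; returns the picture (420x560x3 uint8, red, green, blue); there is no depth.
- camera_params(name): a dict with "fov_y" (degrees; the focal length in pixels is half the picture's height over the tangent of half this angle, whatever the lens; pixels are square), "cx", "cy" (the principal point, pixels), "rvec" (rotation vector, rad) and "tvec" (3), from world to camera coordinates, as OpenCV has them. Camera axes: x right, y down, z forward; pixel columns grow to the right and rows downward; lengths in m; the calibration is good to about 2 mm. A picture is of the moment at which its call begins. camera_params takes no time and is no camera call.
- job.sign_off(): hands the job in, once; it reports no verdict.
The state is a dict: "clock": time; "joints": joint angles; "dq": joint speeds; "joint_efforts": joint torques, N m; "position": TCP position; "ee_rot": TCP orientation; "force": force on the tool from outside, world axes, zero at the start; "ft_torque": the same for the moment, N m; "width": opening from 0.0 (shut) to 1.0 (fully open).
Only numpy, scipy, OpenCV 4.12 (cv2) and the standard library are available. Lean on these libraries where they do the work, as an engineer would, in place of code of your own. Each camera call takes 0.05 s, during which the arm holds its last target. There are 200 camera calls.

## Task

The sediment grab on the bench has been washed and its hinge pin is only part-way back in. Push the pin fully home by its head, then take the hairpin clip off its peg, slide its straight leg down through the cross hole in the pin's free end until the bow snaps round the shank and hugs it, and let go. The pin may have been turned so that its hole leans to one side: feel for it with light pressure and never force the pin or the clip (over about 25 N on the clip or 40 N on the grab and its pin bends them), and leave everything else where it is.

Things in the scene. Friction and masses are not known exactly. Their poses are not given: they have to be found in the camera images.
- grab: Stainless clamshell sediment grab, closed, in a white wash stand 200 x 125 mm; heavy, fixed. Origin on the bench under its middle, z up, y along the level hinge. Buckets reach |x| = 108, |y| = 59 mm. Grey ballast blocks on its lids (|x| 54 to 94, |y| to 47 mm) top out at z = 133 mm; two crossed lifting arms in the middle (|y| under 14 mm) rise to z = 255 mm at |x| = 135 mm.
- hinge_axis (a point): Middle of the hinge axis, 130 mm above the bench; axes as the grab (axis along y). Round-topped hinge plates at both ends, outer faces at y = -65 and +65 mm, stand 15.5 mm above the axis. The round stainless hinge pin, 16 mm in diameter, lies on this axis; its 28 mm round head, 7 mm thick, is at the -y end, its drilled free end at +y (it stands 21 mm out of the plate when home).
- head_home (a point): Middle of the outer face of the pin's head when the pin is home (y = -74 mm of the grab); axes as the grab. While the pin is drawn out, its head is that much farther along -y. Nothing stands beyond the head.
- hinge_pin (a joint): How far the hinge pin is drawn out along -y of the grab, in m: 0 = home, where it stops dead; at the start 0.024 to 0.042, at most 0.05. It slides with about 3 N of friction. It can also be turned about its axis, against about 0.04 N m of friction, up to 0.9 rad either way from hole upright; that angle is not measured (at the start up to 0.85 rad either way).
- clip_place (a point): Point on the hinge axis, 75 mm along +y of the grab, 10 mm beyond the hinge plate's face: the middle of the pin's cross hole once the pin is home; axes as the grab. The hole, 5.2 mm wide, goes through the shank and is upright if the pin is not turned; turned by angle a, its upper mouth lies 8 mm x sin(a) to the +x or -x side and 8 mm x cos(a) above. The clip's plane goes square to the pin.
- clip: Hairpin clip (R-clip) of 3.6 mm stainless wire, 87 mm long, some 40 g, hanging upright by its eye from one of the rail's three pegs. Origin: point of the straight leg that lies in mid-shank when the clip is home. z up along that leg, away from its nose; x in the clip's plane from straight to sprung leg; y square to the plane, along the peg while it hangs. Either leg may face either way on the pin.
- clip_eye (a point): Middle of the eye, at x = +4.5, z = 39 mm of the clip; axes as the clip. The eye is an oblong rigid loop from z = 32 to 58 mm with straight sides, 24 mm apart over all (x = -7.5 and +16.5 mm), from z = 30 to 48 mm: grasp it here from above, across x, fingertips no lower than z = 27 mm. Inside it is clear up to z = 54.4 mm, where it rests on the peg.
- clip_tip (a point): Nose of the clip's straight leg, at z = -28.8 mm of the clip, cut square and bevelled to a 2 mm flat; axes as the clip. The leg is straight up to z = 22 mm.
- clip_bow (a point): Middle of the sprung leg's bow, at x = +9.8, z = 0 of the clip; axes as the clip. The bow fits a 16 mm shank. Below it, at z = -10 mm, a neck 6 mm from the straight leg's axis must spring out to 10 mm to pass the shank: about 10 N of push, beginning when the origin is 16 mm above mid-shank; over the last 8 mm the clip snaps home almost by itself. Flared end at z = -18.5 mm.
- peg_rail: White plastic peg rail, fixed. Origin on the bench under its bar; the bar (14 x 270 x 22 mm) runs along y, its middle 160 mm up, with posts at its ends. Three level square pegs, 6 mm thick, stick out to -x at y = -78, 0 and +78 mm, from x = -7 to -57 mm, tops 163 mm above the bench. The clip hangs 28 to 36 mm before the bar's middle; lift it by 2 to 10 mm and draw it off along -x.
- ring: Steel ring 40 mm across of 6 mm wire, hanging on another peg. Origin at its middle.
- link: Oblong steel chain link 26 x 62 mm of 6 mm wire, hanging on another peg. Origin at its middle.
- jar: Clear sample jar with white lid, 64 mm diameter, 95 mm high. Origin at its foot.
- wash_bottle: White plastic wash bottle, 60 mm diameter, 170 mm high. Origin at its foot.
- beaker: Glass beaker, 72 mm diameter, 95 mm high. Origin at its foot.
- wrench: Wrench lying on the bench. Origin under its middle.
- scoop: Small sampling scoop with steel blade and white handle, 185 mm long, lying on the bench.
- brush: Bottle brush with wooden handle, 245 mm long, lying on the bench.

How it is judged:
By the outcome, as a careful person would: the job done as asked, in the order asked, and still so for the second after the job is handed in, with the robot touching nothing.
It also fails if it takes over 72 s, if anything falls off the work surface, if the arm or the gripper's body presses on something with over 40 N, if the wrist force passes 120 N, or if a joint passes its speed limit or range.

## Working session

There is one attempt and no reset: what is moved stays moved. The work goes in short steps, Python scripts to look and compute and a tool call to move; the robot and the scene stay as the last step left them, time stands still between calls to the robot, and variables do not carry over. Pictures are saved under pics/ and viewed, on a budget of 10 in all, crops included, one or two more only if the job needs it, and the job is handed in when it is done.

Besides the shell and the picture viewer there is one more tool, called after "Emit:" as name([rows], argument=value, ...), one row to a line, values as JSON. send_rows: Moves the arm, as the interface text tells. Its arguments: {"type":"object","properties":{"deltas":{"type":"array","items":{"type":"array"}},"force":{"type":"number"}},"required":["deltas"]}

```bash
ls; mkdir -p pics; python3 - <<'E'
from cell import arm,get_image,camera_params
import cv2
for n in("side","top"):
    im=get_image(n); cv2.imwrite(f"pics/{n}0.png",cv2.resize(im[:,:,::-1],(800,600),interpolation=cv2.INTER_CUBIC)); cv2.imwrite(f"pics/{n}_raw.png",im[:,:,::-1]); print(camera_params(n))
print(arm.observe(),arm.hold_point_z)
E
```

```text
pics
{'fov_y': 57.797501454882294, 'cx': 280.0298194556951, 'cy': 206.6499401987031, 'rvec': array([ 0.8071443 , -2.63664976,  0.99170704]), 'tvec': array([0.48926548, 0.24626523, 0.72997931])}
{'fov_y': 52.90454836806359, 'cx': 288.4339518478323, 'cy': 208.558119066339, 'rvec': array([ 2.16874034, -2.11015735,  0.17328961]), 'tvec': array([0.09166563, 0.55197141, 0.98155506])}
{'clock': 0.1, 'joints': array([ 1.09840555,  0.43516289,  0.02497513,  1.57401097, -0.01161905,
        1.13400083, -0.07508675]), 'dq': array([-0.00173877, -0.00212665,  0.00108215, -0.00426885, -0.0006619 ,
       -0.00090931, -0.00144457]), 'joint_efforts': array([ 2.44457333e-03, -6.69126749e+01,  9.87623669e-01, -3.15148115e+01,
       -6.06214441e-02,  3.74506821e-02,  1.02972990e-04]), 'position': array([ 0.22567516, -0.58233641,  0.22601563]), 'ee_rot': array([-3.08670139e+00, -5.77205703e-01,  5.89769030e-04]), 'force': array([-0.34406479, -0.44481529, -0.37571619]), 'ft_torque': array([ 0.00179053,  0.01628996, -0.03858129]), 'width': 0.9995082231847117} -0.0188
```

View pics/side0.png

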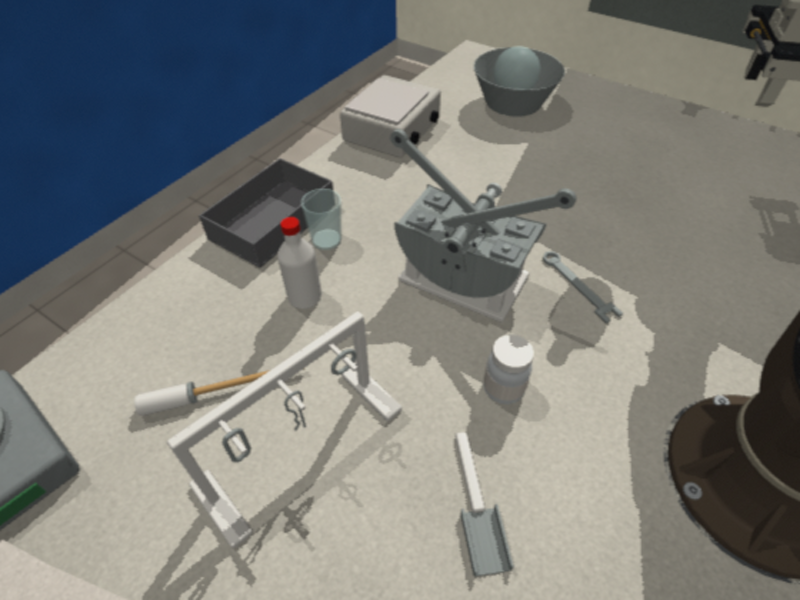

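View pics/top0.png

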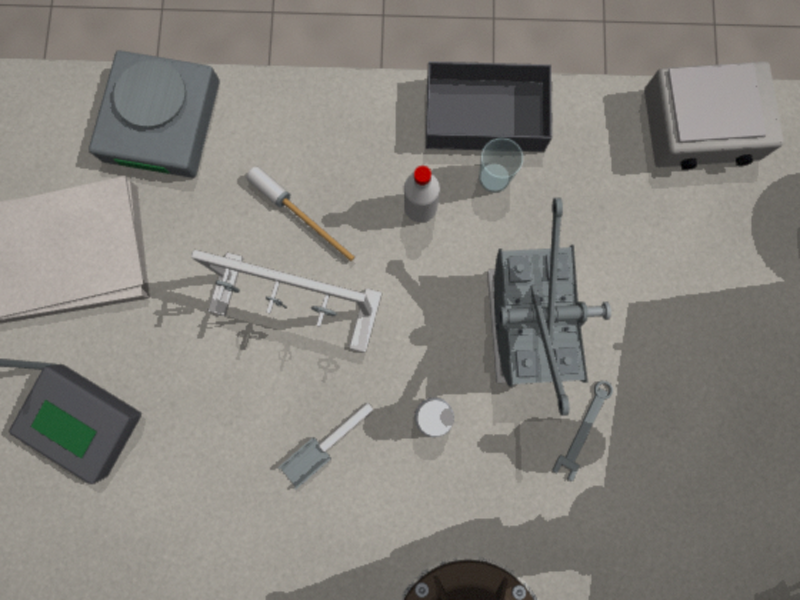

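```bash
cat > h.py <<'E'
import numpy as np,cv2
from cell import camera_params
def cam(n):
    p=camera_params(n); f=210/np.tan(np.radians(p['fov_y']/2))
    return np.array([[f,0,p['cx']],[0,f,p['cy']],[0,0,1]]),cv2.Rodrigues(p['rvec'])[0],p['tvec']
def ray(n,uv):
    K,R,t=cam(n); d=R.T@np.linalg.inv(K)@[*uv,1]; return -R.T@t,d
def onz(n,uv,z):
    c,d=ray(n,uv); return c+d*(z-c[2])/d[2]
def proj(n,P):
    K,R,t=cam(n); q=(K@(R@np.atleast_2d(P).T+t[:,None])).T; return q[:,:2]/q[:,2:]
def tri(a,b):
    A=[];r=[]
    for n,uv in(("side",a),("top",b)):
        c,d=ray(n,uv);d/=np.linalg.norm(d);M=np.eye(3)-np.outer(d,d);A.append(M);r.append(M@c)
    X=np.linalg.lstsq(np.vstack(A),np.hstack(r),rcond=None)[0]
    return X
def crop(img,x,y,w,h,s):
    return cv2.resize(img[y:y+h,x:x+w],None,fx=s,fy=s,interpolation=cv2.INTER_CUBIC)
E
python3 - <<'E'
from h import *
s=cv2.imread('pics/side_raw.png');t=cv2.imread('pics/top_raw.png')
a=np.hstack([crop(s,272,85,133,150,3),crop(t,325,135,133,150,3)])
b=np.hstack([crop(s,110,210,180,180,2.2222),crop(t,125,165,150,150,2.6667)])
a=np.hstack([crop(s,272,85,133,140,3),crop(t,325,135,133,140,3)])
cv2.imwrite('pics/g.png',a)
c=np.hstack([crop(s,190,235,80,80,5),crop(t,160,180,80,80,5)])
cv2.imwrite('pics/r.png',c)
E
```

```text
(no output)
```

View pics/g.png

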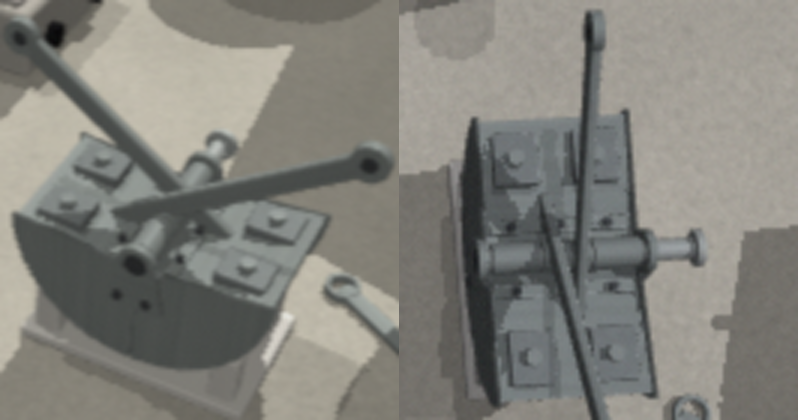

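View pics/r.png

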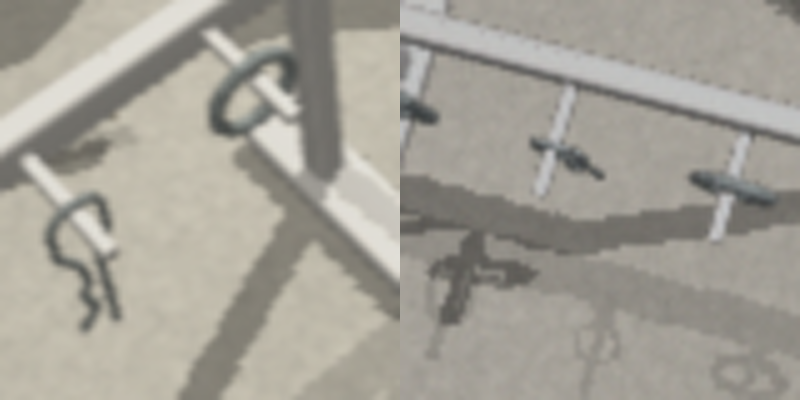

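```bash
cat > fit.py <<'E'
from h import *
from scipy.optimize import least_squares
S=lambda u,v:np.array([u/3+272,v/3+85]); T=lambda u,v:np.array([(u-399)/3+325,v/3+135])
def W(p,X): 
    c,s=np.cos(p[2]),np.sin(p[2]); X=np.atleast_2d(X); return np.c_[p[0]+c*X[:,0]-s*X[:,1],p[1]+s*X[:,0]+c*X[:,1],X[:,2]]
# order: (+x,+y),(+x,-y),(-x,+y),(-x,-y)
bs=[S(70,203),S(102,160),S(246,267),S(277,220)]; bt=[T(515,158),None,T(532,355),T(617,352)]
def res(p):
    d,yb,zb=p[3:]; r=[]
    for k,(a,b) in enumerate([(1,1),(1,-1),(-1,1),(-1,-1)]):
        P=W(p,[a*.074,b*yb,zb]); r+=[proj('side',P)[0]-bs[k]]
        if bt[k] is not None: r+=[proj('top',P)[0]-bt[k]]
    P=W(p,[0,-.0705-d,.13]); r+=[proj('side',P)[0]-S(219,146),proj('top',P)[0]-T(700,247)]
    P=W(p,[0,.065,.13]); r+=[proj('side',P)[0]-S(133,263),proj('top',P)[0]-T(482,258)]
    return np.hstack(r)
f=least_squares(res,[.45,-.13,0,.03,.03,.13],x_scale=[.01]*6)
print('grab x,y,yaw,d,yb,zb',f.x.round(4)); print(f.fun.round(1).tolist())
S5=lambda u,v:np.array([u/5+190,v/5+235]); T5=lambda u,v:np.array([(u-400)/5+160,v/5+180])
def rr(p):
    r=[]
    for P,n,m in [([-.057,0,.160],'side',S5(113,250)),([-.057,0,.163],'top',T5(541,195)),([-.007,0,.163],'top',T5(571,84)),
      ([-.007,0,.16],'side',S5(28,157)),([-.057,-.078,.16],'side',S5(295,110)),([-.057,-.078,.163],'top',T5(715,239)),
      ([-.007,-.078,.163],'top',T5(744,136)),([-.007,-.078,.16],'side',S5(208,36))]: r.append(proj(n,W(p,P))[0]-m)
    return np.hstack(r)
g=least_squares(rr,[.5,.3,.0],x_scale=.01)
print('rail',g.x.round(4),g.fun.round(1).tolist())
# clip model check
for nm,P in dict(tip=[0,-28.8],eyetopL=[-5,50],eyetopR=[14,50],org=[0,0],bow=[9.8,0],flare=[9,-18.5]).items():
    Q=W(g.x,[-.032,(P[0]-4.5)/1e3,.1086+P[1]/1e3]); s=proj('side',Q)[0];t=proj('top',Q)[0]
    print(nm,Q.round(4)[0],((s-[190,235])*5).round(),((t-[160,180])*5+[400,0]).round())
E
python3 fit.py
```

```text
grab x,y,yaw,d,yb,zb [ 0.5181 -0.0978  0.0819  0.0272  0.0306  0.1304]
[-0.2, 0.2, 0.3, -0.8, 1.0, 0.0, 0.6, 0.5, 0.3, -0.3, 0.4, -0.1, -0.2, -0.9, 1.3, -1.0, -1.0, -0.9, 1.1, 0.0, -1.4, -0.6]
rail [ 0.5592  0.3085 -0.2278] [1.0, 1.0, -0.7, -1.0, 0.1, -1.1, 0.5, 0.5, 1.3, 1.6, -0.3, -0.6, 0.4, -2.4, 0.8, -0.7]
tip [0.5271 0.3113 0.0798] [117. 313.] [604. 165.]
eyetopL [0.5259 0.3065 0.1586] [ 97. 192.] [578. 141.]
eyetopR [0.5302 0.325  0.1586] [ 51. 225.] [536. 130.]
org [0.5271 0.3113 0.1086] [106. 274.] [591. 156.]
bow [0.5293 0.3209 0.1086] [ 84. 291.] [570. 151.]
flare [0.5291 0.3201 0.0901] [ 93. 315.] [580. 157.]
```

```bash
cat >> fit.py <<'E'
print('---clip')
ob=[([0,-28.8],'side',S5(116,319)),([0,-28.8],'top',T5(603,178)),([9,-18.5],'side',S5(85,328)),([16.5,42],'side',S5(49,238)),([16.5,42],'top',T5(533,147)),([4.5,58],'side',S5(83,196)),([-5,54],'side',S5(103,206))]
def cr(p):
    return np.hstack([proj(n,W(p,[P[0]/1e3-.0045,0,p[3]+P[1]/1e3]))[0]-m for P,n,m in ob])
c=least_squares(cr,[.53,.316,-.2,.1086],x_scale=.01); print('eye x,y, yaw(x dir-90)',c.x.round(4),c.fun.round(1).tolist())
q=c.x
E
sed -i 's/^def cr/def cr0/' fit.py; sed -i "s/W(p,\[P\[0\]\/1e3-.0045,0,p\[3\]+P\[1\]\/1e3\])/W(p,[0,P[0]\/1e3-.0045,p[3]+P[1]\/1e3])/; s/def cr0/def cr/" fit.py
cat >> fit.py <<'E'
s=cv2.imread('pics/side_raw.png');t=cv2.imread('pics/top_raw.png')
A=crop(s,195,260,40,60,10);B=crop(t,175,190,40,60,10)
L=[[0,-28.8],[0,22],[-6,32],[-6,48],[0,56],[9,56],[14.7,48],[14.7,32],[4.5,20],[9.8,0],[6,-10],[9,-18.5]]
Q=np.vstack([W(q,[0,P[0]/1e3-.0045,q[3]+P[1]/1e3]) for P in L])
for I,n,o in((A,'side',[195,260]),(B,'top',[175,190])): 
    cv2.polylines(I,[((proj(n,Q)-o+.5)*10).astype(int)],False,(0,0,255),1)
cv2.imwrite('pics/c.png',np.hstack([A,B]))
# in-rail coordinates
R=g.x; cc,ss=np.cos(R[2]),np.sin(R[2]); d=q[:2]-R[:2]; print('clip in rail',cc*d[0]+ss*d[1],-ss*d[0]+cc*d[1])
E
python3 fit.py | sed -n '/---/,$p'
```

```text
---clip
eye x,y, yaw(x dir-90) [ 0.5238  0.3176 -0.4514  0.1102] [1.5, 0.8, -1.1, -0.4, 2.3, -1.4, 0.1, 1.3, -0.4, -2.4, -1.5, 1.5, 0.2, -1.7]
clip in rail -0.03658810511182161 0.0008911944043027697
```

View pics/c.png

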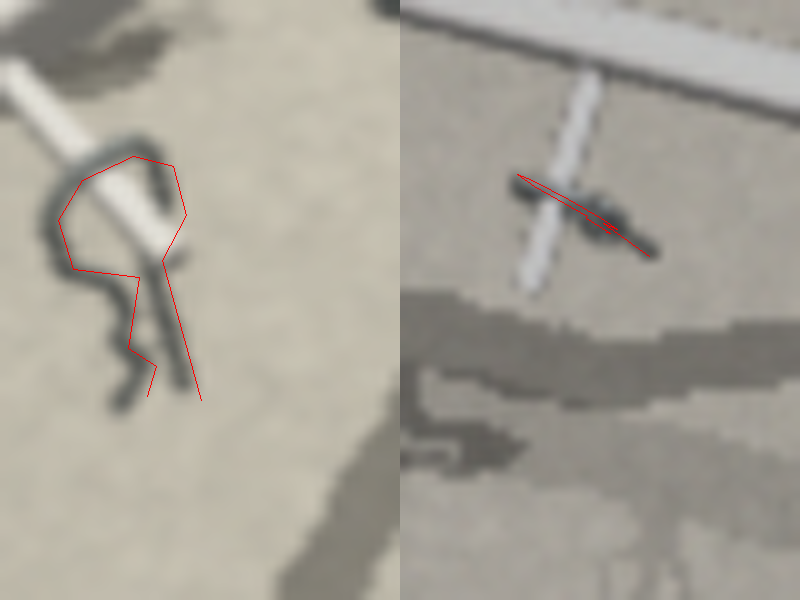

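```bash
cat > fit2.py <<'E'
exec(open('fit.py').read().split("print('---clip')")[0].replace('print','(lambda *a:0)'))
s1=lambda u,v:np.array([u/10+194.5,v/10+259.5]); t1=lambda u,v:np.array([(u-400)/10+174.5,v/10+189.5])
ob=[([0,-28.3],'side',s1(185,387)),([0,-28.3],'top',t1(654,252)),([9,-18],'side',s1(120,405)),([14.7,42],'side',s1(50,222)),([14.7,42],'top',t1(517,187)),([4.5,56.5],'side',s1(133,148)),([-4,52],'side',s1(165,180)),([0,10],'side',s1(155,290)),
]
pegs=[([-.057,0,.160],'side',s1(175,245)),([-.057,0,.163],'top',t1(528,290)),([-.007,0,.163],'top',t1(590,66)),([-.007,0,.16],'side',s1(12,64))]
def cr(p):  # eye along peg, yaw clip, rail x,y,yaw, cam offs
    R=p[2:5];o=dict(side=p[5:7],top=p[7:9]);r=[]
    e=W(R,[p[0],0,0])[0]
    for P,n,m in ob: r.append(proj(n,W([e[0],e[1],p[1]],[0,P[0]/1e3-.0045,.1086+P[1]/1e3]))[0]+o[n]-m)
    for P,n,m in pegs: r.append(proj(n,W(R,P))[0]+o[n]-m)
    r.append((p[5:9])/1.0); r.append([(p[1]-p[4])/.1])
    return np.hstack(r)
c=least_squares(cr,[-.032,-.22,*g.x,0,0,0,0],x_scale=.01)
print(c.x.round(4),W(c.x[2:5],[c.x[0],0,0]).round(4)); print(c.fun.round(1).tolist())
E
python3 fit2.py
```

```text
[-0.0368 -0.3992  0.5604  0.3079 -0.2514 -0.5459 -0.4992 -0.3941  0.5628] [[0.5247 0.3171 0.    ]]
[1.0, 0.6, -0.4, 0.7, 2.2, -1.4, 1.0, 1.5, 0.7, -0.3, -3.1, 1.4, -1.3, -2.8, 1.1, -0.1, 0.1, 1.4, -0.4, -0.6, 0.6, -0.3, -0.4, -0.0, -0.5, -0.5, -0.4, 0.6, -1.5]
```

Emit:
send_rows([
  [[0.018,0.02,0],[0,0,0.13],0],
  [[0.018,0.02,0],[0,0,0.13],0],
  [[0.018,0.02,0],[0,0,0.13],0],
  [[0.018,0.02,0],[0,0,0.13],0],
  [[0.018,0.02,0],[0,0,0.13],0],
  [[0.018,0.02,0],[0,0,0.13],0],
  [[0.018,0.02,0],[0,0,0.13],0],
  [[0.018,0.02,0],[0,0,0.13],0],
  [[0.018,0.02,0],[0,0,0.13],0],
  [[0.018,0.02,0],[0,0,0.116],0],
], force=20)

```text
clock: 1.1
position: [0.4063, -0.3818, 0.2264]
ee_rot: [-2.119, -2.319, 0.0]
force: [0.4, -0.4, 0.2]
width: 0.178
```

Emit:
send_rows([
  [[0.02,0.023,0],[0,0,0],0],
  [[0.02,0.023,0],[0,0,0],0],
  [[0.02,0.023,0],[0,0,0],0],
  [[0.02,0.023,0],[0,0,0],0],
  [[0.02,0.023,-0.015],[0,0,0],0],
  [[0.02,0.023,-0.02],[0,0,0],0],
  [[0.004,0.006,-0.02],[0,0,0],0],
  [[0,0,-0.02],[0,0,0],0],
  [[0,0,-0.02],[0,0,-0.008],0],
  [[0,0,-0.013],[0,0,0],0],
])

```text
clock: 2.1
position: [0.529, -0.2385, 0.117]
ee_rot: [-2.133, -2.304, 0.001]
force: [0.1, -0.4, 0.0]
width: 0.009
```

```bash
python3 - <<'E'
from h import *
from cell import get_image
s=get_image('side')[:,:,::-1];t=get_image('top')[:,:,::-1]
cv2.imwrite('pics/p1.png',np.hstack([crop(s,300,80,100,125,4),crop(t,370,170,100,125,4)]))
E
```

```text
(no output)
```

View pics/p1.png

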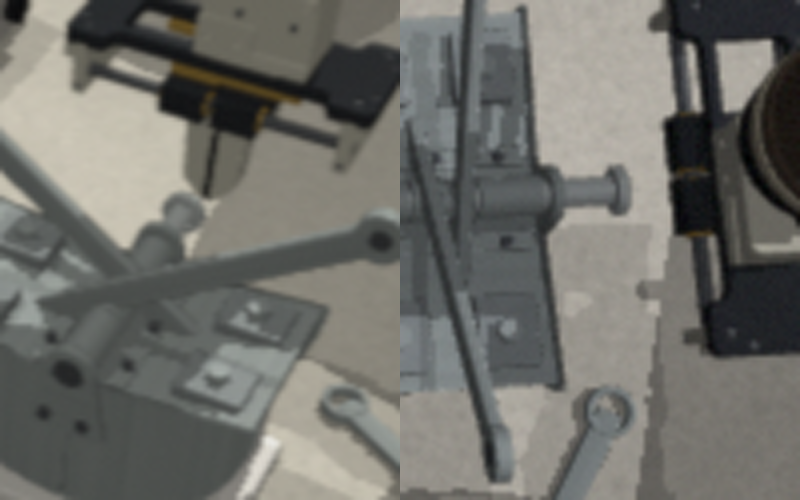

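Emit:
send_rows([
  [[-0.0004,0.005,0],[0,0,0],0],
  [[-0.0004,0.005,0],[0,0,0],0],
  [[-0.0004,0.005,0],[0,0,0],0],
  [[-0.0004,0.005,0],[0,0,0],0],
  [[-0.0004,0.005,0],[0,0,0],0],
  [[-0.0004,0.005,0],[0,0,0],0],
  [[-0.0004,0.005,0],[0,0,0],0],
  [[-0.0004,0.004,0],[0,0,0],0],
  [[-0.0004,0.003,0],[0,0,0],0],
  [[-0.0004,0.002,0],[0,0,0],0],
])

```text
clock: 3.2
position: [0.5263, -0.1948, 0.119]
ee_rot: [2.134, 2.304, 0.001]
force: [2.1, -3.4, 0.4]
width: 0.005
```

Emit:
send_rows([
  [[-0.0002,0.003,0],[0,0,0],0],
  [[-0.0002,0.003,0],[0,0,0],0],
  [[-0.0002,0.002,0],[0,0,0],0],
  [[-0.0001,0.001,0],[0,0,0],0],
  [[0,0.0005,0],[0,0,0],0],
  [[0,0.0005,0],[0,0,0],0],
  [[0,0.0005,0],[0,0,0],0],
  [[0,0.0005,0],[0,0,0],0],
  [[0,0.0005,0],[0,0,0],0],
  [[0,0,0],[0,0,0],0],
])

```text
clock: 4.2
position: [0.525, -0.1832, 0.1187]
ee_rot: [-2.134, -2.305, 0.0]
force: [1.5, -3.0, 0.5]
width: 0.007
```

Emit:
send_rows([
  [[0,0.0003,0],[0,0,0],0],
  [[0,0.0003,0],[0,0,0],0],
  [[0,0.0003,0],[0,0,0],0],
  [[0,0.0003,0],[0,0,0],0],
  [[0,0.0003,0],[0,0,0],0],
  [[0,0.0003,0],[0,0,0],0],
  [[0,0.0003,0],[0,0,0],0],
  [[0,0,0],[0,0,0],0],
  [[0,0,0],[0,0,0],0],
  [[0,0,0],[0,0,0],0],
])

```text
clock: 5.2
position: [0.5249, -0.1811, 0.1186]
ee_rot: [-2.134, -2.305, 0.0]
force: [-0.9, -2.7, 1.2]
width: 0.003
```

Emit:
send_rows([
  [[0,0.0004,0],[0,0,0],0],
  [[0,0.0004,0],[0,0,0],0],
  [[0,0.0004,0],[0,0,0],0],
  [[0,0.0004,0],[0,0,0],0],
  [[0,0.0004,0],[0,0,0],0],
  [[0,0,0],[0,0,0],0],
  [[0,0,0],[0,0,0],0],
  [[0,0,0],[0,0,0],0],
  [[0,0,0],[0,0,0],0],
  [[0,0,0],[0,0,0],0],
])

```text
clock: 6.2
position: [0.5249, -0.1804, 0.1187]
ee_rot: [2.135, 2.304, -0.002]
force: [-0.7, -7.7, -0.4]
width: 0.011
```

Emit:
send_rows([
  [[0,0.0005,0],[0,0,0],0],
  [[0,0.0005,0],[0,0,0],0],
  [[0,0.0005,0],[0,0,0],0],
  [[0,0,0],[0,0,0],0],
  [[0,0,0],[0,0,0],0],
  [[0,0,0],[0,0,0],0],
  [[0,0,0],[0,0,0],0],
  [[0,0,0],[0,0,0],0],
  [[0,0,0],[0,0,0],0],
  [[0,0,0],[0,0,0],0],
])

```text
clock: 7.2
position: [0.5249, -0.1804, 0.1187]
ee_rot: [2.136, 2.302, -0.003]
force: [-0.9, -11.2, -1.1]
width: 0.006
```

Emit:
send_rows([
  [[0,-0.02,0],[0,0,0],0],
  [[0,-0.01,0.02],[0,0,0],0],
  [[0,0,0.04],[0,0,0],0.0],
  [[0,0,0.045],[0,0,0],0],
  [[0,0,0.045],[0,0,0],0.045],
  [[0,0.02,0.03],[0,0,0],0.045],
  [[0,0.04,0],[0,0,0.1],0.045],
  [[0,0.045,0],[0,0,0.13],0.045],
  [[0,0.045,0],[0,0,0.13],0.045],
  [[0,0.045,0],[0,0,0.13],0.045],
])

```text
clock: 8.2
position: [0.5249, -0.0098, 0.299]
ee_rot: [1.503, 2.759, 0.002]
force: [1.0, -0.6, 0.6]
width: 0.466
```

Emit:
send_rows([
  [[0,0.045,0],[0,0,0.13],0.045],
  [[0,0.045,0],[0,0,0.13],0.045],
  [[0,0.045,0],[0,0,0.13],0.045],
  [[0,0.045,0],[0,0,0.13],0.045],
  [[0,0.045,0],[0,0,0.13],0.045],
  [[0,0.045,0],[0,0,0.05],0.045],
  [[0,0.045,0],[0,0,0],0.045],
  [[0,0.03,-0.01],[0,0,0],0.045],
  [[0,0.02,-0.02],[0,0,0],0.045],
  [[0,0,0],[0,0,0],0.045],
])

```text
clock: 9.2
position: [0.5222, 0.3558, 0.2661]
ee_rot: [-0.466, -3.102, 0.0]
force: [0.4, -1.0, 0.3]
width: 0.484
```

```bash
python3 - <<'E'
from h import *
from cell import get_image,arm
s=get_image('side')[:,:,::-1];t=get_image('top')[:,:,::-1]
cv2.imwrite('pics/s2.png',s);cv2.imwrite('pics/t2.png',t)
import numpy as np
G=[.5181,-.0978,.0819]
P=np.array([G[0]-.075*np.sin(G[2]),G[1]+.075*np.cos(G[2]),.13])
ps,pt=proj('side',P)[0],proj('top',P)[0];print(P,ps,pt)
a,b=[crop(I,int(p[0])-20,int(p[1])-20,40,40,10) for I,p in((s,ps),(t,pt))]
cv2.imwrite('pics/pin.png',np.hstack([a,b]))
o=arm.observe();print(o['position'],o['ee_rot'],o['clock'],o['force'])
from scipy.spatial.transform import Rotation as R
print(R.from_rotvec(o['ee_rot']).as_matrix().round(3))
E
```

```text
[ 0.51196436 -0.02305139  0.13      ] [315.47619954 175.4617892 ] [346.77007557 220.62097495]
[0.52440915 0.35287355 0.26836453] [-4.72748401e-01 -3.10435034e+00  3.22580648e-04] 9.3 [-1.61270344 -0.54823759  0.41340873]
[[-0.955  0.298 -0.001]
 [ 0.298  0.955  0.   ]
 [ 0.001 -0.    -1.   ]]
```

View pics/pin.png

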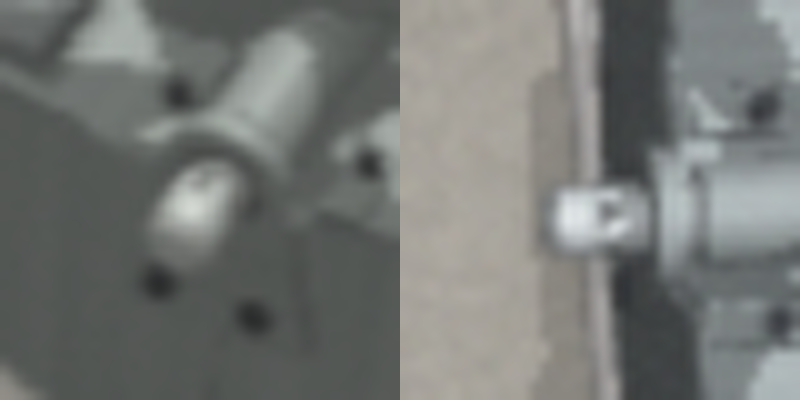

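```bash
python3 - <<'E'
from h import *
G=[.5181,-.0978,.0819];c,s=np.cos(G[2]),np.sin(G[2])
W=lambda x,y,z:np.array([G[0]+c*x-s*y,G[1]+s*x+c*y,z])
o=dict(side=(295,155),top=(326,200))
d=lambda n,P:((proj(n,P)[0]-o[n]+.5)*10+([400,0] if n=='top' else [0,0])).round(0)
for n in o:
    print(n,'axis end',d(n,W(0,.086,.13)),'plate',d(n,W(0,.065,.13)),'ends +-x',d(n,W(.008,.075,.13)),d(n,W(-.008,.075,.13)))
    for a in np.arange(-.9,1,.3): print(round(a,1),d(n,W(.008*np.sin(a),.075,.13+.008*np.cos(a))))
E
```

```text
side axis end [188. 240.] plate [230. 182.] ends +-x [177. 197.] [243. 222.]
-0.9 [237. 203.]
-0.6 [230. 195.]
-0.3 [222. 188.]
-0.0 [212. 183.]
0.3 [202. 181.]
0.6 [193. 181.]
0.9 [185. 184.]
top axis end [563. 214.] plate [658. 209.] ends +-x [610. 175.] [615. 247.]
-0.9 [618. 236.]
-0.6 [619. 228.]
-0.3 [618. 217.]
-0.0 [618. 206.]
0.3 [617. 196.]
0.6 [615. 187.]
0.9 [614. 180.]
```

Emit:
send_rows([
  [[0,-0.02,-0.01],[0,0,0],0.045],
  [[0,-0.016,-0.03],[0,0,0],0.045],
  [[0,0,-0.03],[0,0,0],0.045],
  [[0,0,-0.03],[0,0,0],0.045],
  [[0,0,-0.02],[0,0,0],0.045],
  [[0,0,-0.01],[0,0,0],0.045],
  [[0,0,0],[0,0,0],0.045],
  [[0,0,0],[0,0,0],0.045],
  [[0,0,0],[0,0,0],0.045],
  [[0,0,0],[0,0,0],0.045],
])

```text
clock: 10.3
position: [0.5257, 0.3168, 0.1399]
ee_rot: [0.475, 3.104, 0.002]
force: [-0.5, -0.0, -0.4]
width: 0.488
```

```bash
python3 - <<'E'
from h import *
from cell import get_image,arm
s=get_image('side')[:,:,::-1];t=get_image('top')[:,:,::-1]
A=crop(s,180,240,60,70,6.6667);B=crop(t,160,170,60,70,6.6667)
cv2.imwrite('pics/gr.png',np.hstack([A,B]))
o=arm.observe();print(o['position'],o['clock'],o['force'],o['width'])
for n,of in(('side',(180,240)),('top',(160,170))):print(n,(proj(n,o['position'])[0]-of+.5)*6.667)
E
```

```text
[0.52542116 0.31657111 0.13943612] 10.4 [-0.51229209  0.14750689 -0.20281882] 0.4868395701840376
side [186.0209936  294.38223983]
top [222.3302752  268.35516724]
```

View pics/gr.png

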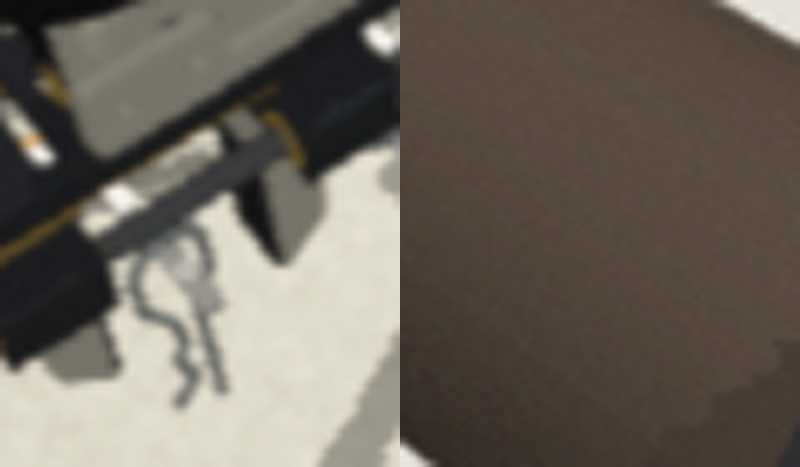

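Emit:
send_rows([
  [[0,0,0.003],[0,0,0],0.04],
  [[0,0,0],[0,0,0],0.036],
  [[0,0,0],[0,0,0],0.033],
  [[0,0,0],[0,0,0],0.03],
  [[0,0,0],[0,0,0],0.028],
  [[0,0,0],[0,0,0],0.026],
  [[0,0,0],[0,0,0],0.023],
  [[0,0,0],[0,0,0],0.02],
  [[0,0,0],[0,0,0],0.015],
  [[0,0,0],[0,0,0],0.015],
], force=20)

```text
clock: 11.4
position: [0.5252, 0.3164, 0.1418]
ee_rot: [0.475, 3.105, 0.0]
force: [-0.2, 0.7, -0.3]
width: 0.256
```

Emit:
send_rows([
  [[0,0,0.002],[0,0,0],0.015],
  [[0,0,0.002],[0,0,0],0.015],
  [[0,0,0.002],[0,0,0],0.015],
  [[-0.004,0.001,0],[0,0,0],0.015],
  [[-0.008,0.002,0],[0,0,0],0.015],
  [[-0.01,0.0024,0],[0,0,0],0.015],
  [[-0.01,0.0024,0],[0,0,0],0.015],
  [[-0.01,0.0024,0],[0,0,0],0.015],
  [[-0.01,0.0024,0],[0,0,0],0.015],
  [[-0.004,0.001,0],[0,0,0],0.015],
])

```text
clock: 12.4
position: [0.4676, 0.3305, 0.1479]
ee_rot: [-0.473, -3.106, -0.0]
force: [-0.6, -0.1, 0.4]
width: 0.252
```

Emit:
send_rows([
  [[0,0,0.03],[0,0,0],0.015],
  [[0,0,0.03],[0,0,-0.05],0.015],
  [[0,-0.01,0.03],[0,0,-0.1],0.015],
  [[0,-0.02,0.01],[0,0,-0.13],0.015],
  [[0.005,-0.03,0],[0,0,-0.13],0.015],
  [[0.007,-0.035,0],[0,0,-0.13],0.015],
  [[0.007,-0.035,0],[0,0,-0.13],0.015],
  [[0.007,-0.035,0],[0,0,-0.13],0.015],
  [[0.007,-0.035,0],[0,0,-0.13],0.015],
  [[0.007,-0.035,0],[0,0,-0.13],0.015],
])

```text
clock: 13.4
position: [0.5093, 0.0935, 0.2479]
ee_rot: [1.986, 2.433, 0.001]
force: [0.5, 0.2, -0.1]
width: 0.256
```

Emit:
send_rows([
  [[0.006,-0.035,0],[0,0,-0.13],0.015],
  [[0.003,-0.03,0],[0,0,0],0.015],
  [[0,-0.025,0],[0,0,0],0.015],
  [[0,-0.015,0],[0,0,0],0.015],
  [[0,-0.008,0],[0,0,0],0.015],
  [[0,-0.005,-0.01],[0,0,0],0.015],
  [[0,0,-0.01],[0,0,0],0.015],
  [[0,0,-0.01],[0,0,0],0.015],
  [[0,0,-0.005],[0,0,0],0.015],
  [[0,0,0],[0,0,0],0.015],
])

```text
clock: 14.4
position: [0.5175, -0.0224, 0.2116]
ee_rot: [-2.132, -2.305, 0.002]
force: [0.1, -0.1, -0.6]
width: 0.251
```

```bash
python3 - <<'E'
from h import *
from cell import get_image,arm
s=get_image('side')[:,:,::-1];t=get_image('top')[:,:,::-1]
cv2.imwrite('pics/s3.png',s)
o=arm.observe();print(o['position'],o['ee_rot'],o['clock'],o['force'],o['width'])
A=crop(s,280,120,60,75,8);B=crop(t,320,180,40,75,8)
cv2.imwrite('pics/in.png',np.hstack([A,B]))
E
```

```text
[ 0.51819869 -0.02259102  0.21267585] [-2.13331401e+00 -2.30581324e+00 -1.22747131e-05] 14.5 [-0.451593   -0.08116114  0.01599307] 0.2552816435115803
```

View pics/in.png

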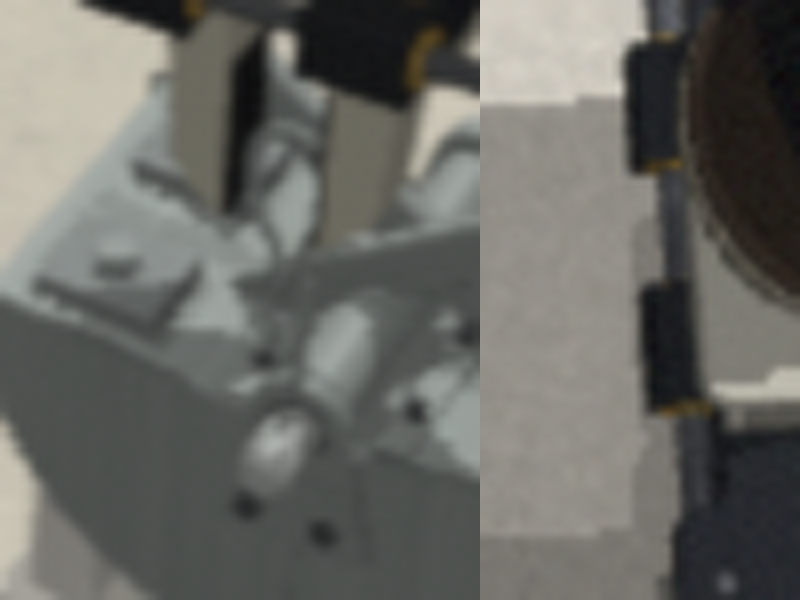

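```bash
python3 - <<'E'
from h import *
s=cv2.imread('pics/s3.png');b=cv2.imread('pics/s2.png')
x,y,w,h=300,145,32,40
d=(s.astype(int)-b)[y:y+h,x:x+w].sum(2)/3
D=np.clip(128+4*d,0,255).astype(np.uint8);D=cv2.cvtColor(cv2.resize(D,None,fx=12,fy=12,interpolation=cv2.INTER_CUBIC),cv2.COLOR_GRAY2BGR)
A=cv2.resize(np.clip((s[y:y+h,x:x+w].astype(float)-60)*2,0,255).astype(np.uint8),None,fx=12,fy=12,interpolation=cv2.INTER_CUBIC)
cv2.imwrite('pics/diff.png',np.hstack([D,A]))
P=np.array([.5182,-.0226,.2127]); yw=.082
for nm,cx,cz in(('tip',0,-28.8),('leg22',0,22),('bow',9.8,0),('flare',9,-18.5),('eyeL',-5.7,40),('eyeR',14.7,40)):
    Q=P+[(cx-4.5)/1e3*np.cos(yw),(cx-4.5)/1e3*np.sin(yw),-.0332+cz/1e3]
    print(nm,Q,((proj('side',Q)[0]-(x,y)+.5)*12).round())
E
```

```text
tip [ 0.51371512 -0.02296859  0.1507    ] [191. 285.]
leg22 [ 0.51371512 -0.02296859  0.2015    ] [210.  67.]
bow [ 0.52348219 -0.02216589  0.1795    ] [151. 146.]
flare [ 0.52268488 -0.02223141  0.161     ] [149. 226.]
eyeL [ 0.50803427 -0.02343546  0.2195    ] [248.  -5.]
eyeR [ 0.52836573 -0.02176454  0.2195    ] [139. -43.]
```

View pics/diff.png

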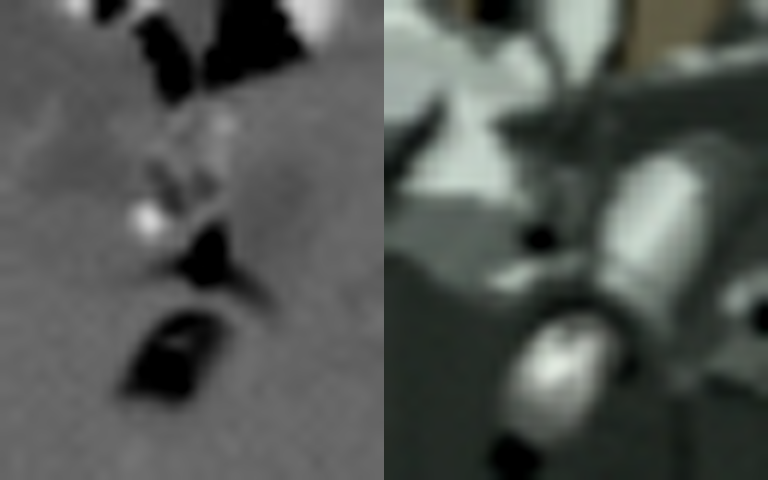

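Emit:
send_rows([
  [[0,-0.001,-0.003],[0,0,0],0.015],
  [[0,0,-0.003],[0,0,0],0.015],
  [[0,0,-0.002],[0,0,0],0.015],
  [[0,0,-0.001],[0,0,0],0.015],
  [[0,0,-0.001],[0,0,0],0.015],
  [[0,0,-0.0005],[0,0,0],0.015],
  [[0,0,-0.0005],[0,0,0],0.015],
  [[0,0,-0.0005],[0,0,0],0.015],
  [[0,0,0],[0,0,0],0.015],
  [[0,0,0],[0,0,0],0.015],
])

```text
clock: 15.5
position: [0.5182, -0.0241, 0.2013]
ee_rot: [2.134, 2.305, 0.0]
force: [-0.2, 0.2, -0.9]
width: 0.252
```

Emit:
send_rows([
  [[0,0,-0.0004],[0,0,0],0.015],
  [[0,0,-0.0004],[0,0,0],0.015],
  [[0,0,-0.0004],[0,0,0],0.015],
  [[0,0,-0.0004],[0,0,0],0.015],
  [[0,0,-0.0004],[0,0,0],0.015],
  [[0,0,-0.0004],[0,0,0],0.015],
  [[0,0,-0.0004],[0,0,0],0.015],
  [[0,0,0],[0,0,0],0.015],
  [[0,0,0],[0,0,0],0.015],
  [[0,0,0],[0,0,0],0.015],
])

```text
clock: 16.5
position: [0.5183, -0.0241, 0.1986]
ee_rot: [2.134, 2.305, 0.0]
force: [0.3, 0.3, 3.9]
width: 0.254
```

Emit:
send_rows([
  [[0,-0.0004,0],[0,0,0],0.015],
  [[0,-0.0004,0],[0,0,0],0.015],
  [[0,-0.0004,0],[0,0,0],0.015],
  [[0,-0.0004,0],[0,0,0],0.015],
  [[0,-0.0004,0],[0,0,0],0.015],
  [[0,0,0],[0,0,0],0.015],
  [[0,0,0],[0,0,0],0.015],
  [[0,0,0],[0,0,0],0.015],
  [[0,0,0],[0,0,0],0.015],
  [[0,0,0],[0,0,0],0.015],
])

```text
clock: 17.5
position: [0.5181, -0.0261, 0.1984]
ee_rot: [-2.134, -2.305, 0.0]
force: [0.3, -0.1, 2.9]
width: 0.254
```

Emit:
send_rows([
  [[-0.0004,0,0],[0,0,0],0.015],
  [[-0.0004,0,0],[0,0,0],0.015],
  [[-0.0004,0,0],[0,0,0],0.015],
  [[-0.0004,0,0],[0,0,0],0.015],
  [[-0.0004,0,0],[0,0,0],0.015],
  [[0,0,0],[0,0,0],0.015],
  [[0,0,0],[0,0,0],0.015],
  [[0,0,0],[0,0,0],0.015],
  [[0,0,0],[0,0,0],0.015],
  [[0,0,0],[0,0,0],0.015],
])

```text
clock: 18.5
position: [0.5162, -0.0261, 0.1984]
ee_rot: [-2.134, -2.305, 0.0]
force: [-1.1, -0.1, -0.8]
width: 0.253
```

Emit:
send_rows([
  [[0,0,-0.0004],[0,0,0],0.015],
  [[0,0,-0.0004],[0,0,0],0.015],
  [[0,0,-0.0004],[0,0,0],0.015],
  [[0,0,-0.0004],[0,0,0],0.015],
  [[0,0,-0.0004],[0,0,0],0.015],
  [[0,0,0],[0,0,0],0.015],
  [[0,0,0],[0,0,0],0.015],
  [[0,0,0],[0,0,0],0.015],
  [[0,0,0],[0,0,0],0.015],
  [[0,0,0],[0,0,0],0.015],
])

```text
clock: 19.5
position: [0.5161, -0.0261, 0.1964]
ee_rot: [-2.134, -2.305, 0.0]
force: [-2.0, 0.0, 5.1]
width: 0.257
```

Emit:
send_rows([
  [[0,0,0.002],[0,0,0],0.015],
  [[0,0,0.002],[0,0,0],0.015],
  [[0.002,0.0009,0],[0,0,0],0.015],
  [[0.0014,0,0],[0,0,0],0.015],
  [[0,0,-0.0005],[0,0,0],0.015],
  [[0,0,-0.0005],[0,0,0],0.015],
  [[0,0,-0.0004],[0,0,0],0.015],
  [[0,0,-0.0004],[0,0,0],0.015],
  [[0,0,-0.0004],[0,0,0],0.015],
  [[0,0,0],[0,0,0],0.015],
])

```text
clock: 20.5
position: [0.5198, -0.0252, 0.1986]
ee_rot: [2.134, 2.305, 0.001]
force: [0.0, -0.0, 4.0]
width: 0.251
```

Emit:
send_rows([
  [[-0.0006,0.0004,0],[0,0,0],0.015],
  [[0,0.0005,0],[0,0,0],0.015],
  [[0,0.0005,0],[0,0,0],0.015],
  [[0,0.0005,0],[0,0,0],0.015],
  [[0,0.0005,0],[0,0,0],0.015],
  [[0,0.0005,0],[0,0,0],0.015],
  [[0,0.0005,0],[0,0,0],0.015],
  [[0,0.0005,0],[0,0,0],0.015],
  [[0,0,0],[0,0,0],0.015],
  [[0,0,0],[0,0,0],0.015],
])

```text
clock: 21.5
position: [0.519, -0.0214, 0.1983]
ee_rot: [2.134, 2.305, -0.0]
force: [-0.0, -1.0, 5.5]
width: 0.253
```

```bash
python3 - <<'E'
from h import *
from cell import get_image,arm
s=np.mean([get_image('side').astype(float) for _ in range(3)],0)[:,:,::-1]
cv2.imwrite('pics/s4.png',s)
b=cv2.imread('pics/s2.png').astype(float)
x,y,w,h=299,150,26,40
U=lambda I:cv2.resize(np.clip(I,0,255).astype(np.uint8),None,fx=15,fy=15,interpolation=cv2.INTER_CUBIC)
c=s[y:y+h,x:x+w]
cv2.imwrite('pics/l.png',np.hstack([U((c-50)*1.7),U(128+3*(c-cv2.imread('pics/s3.png')[y:y+h,x:x+w]))]))
P=arm.observe()['position'];print(P,arm.observe()['force']); yw=.082
for nm,cx,cz in(('tip',0,-28.8),('leg22',0,22),('leg0',0,0),('bow',9.8,0),('flare',9,-18.5)):
    Q=P+[(cx-4.5)/1e3*np.cos(yw),(cx-4.5)/1e3*np.sin(yw),-.0318+cz/1e3]
    print(nm,((proj('side',Q)[0]-(x,y)+.5)*15).round())
E
```

```text
[ 0.51894437 -0.02141816  0.19831109] [-0.28239009 -0.55751801  5.40407053]
tip [239. 350.]
leg22 [262.  84.]
leg0 [252. 202.]
bow [190. 179.]
flare [187. 277.][ WARN:0@1.736] global loadsave.cpp:1063 imwrite_ Unsupported depth image for selected encoder is fallbacked to CV_8U.
```

View pics/l.png

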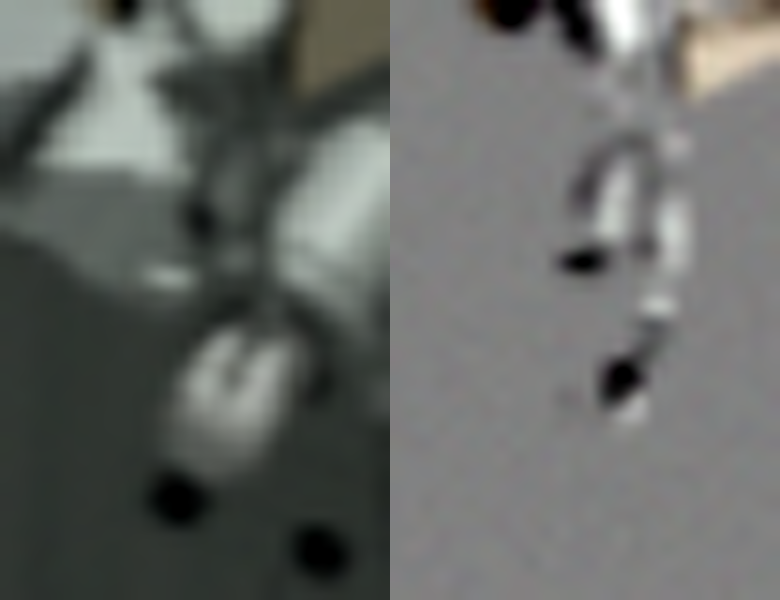

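Emit:
send_rows([
  [[0,0.0005,0],[0,0,0],0.015],
  [[0,0.0005,0],[0,0,0],0.015],
  [[0,0.0005,0],[0,0,0],0.015],
  [[0,0.0005,0],[0,0,0],0.015],
  [[0,0,0],[0,0,0],0.015],
  [[0,0,0],[0,0,0],0.015],
  [[0,0,0],[0,0,0],0.015],
  [[0,0,0],[0,0,0],0.015],
  [[0,0,0],[0,0,0],0.015],
  [[0,0,0],[0,0,0],0.015],
])

```text
clock: 22.65
position: [0.5189, -0.0193, 0.1982]
ee_rot: [-2.134, -2.305, 0.0]
force: [-0.9, -0.5, 3.5]
width: 0.255
```

Emit:
send_rows([
  [[0,0.0005,0],[0,0,0],0.015],
  [[0,0.0005,0],[0,0,0],0.015],
  [[0,0.0005,0],[0,0,0],0.015],
  [[0,0.0005,0],[0,0,0],0.015],
  [[0,0,0],[0,0,0],0.015],
  [[0,0,0],[0,0,0],0.015],
  [[0,0,0],[0,0,0],0.015],
  [[0,0,0],[0,0,0],0.015],
  [[0,0,0],[0,0,0],0.015],
  [[0,0,0],[0,0,0],0.015],
])

```text
clock: 23.65
position: [0.519, -0.0173, 0.1983]
ee_rot: [2.134, 2.305, 0.0]
force: [-0.5, -0.2, 3.0]
width: 0.255
```

```bash
python3 - <<'E'
from h import *
from cell import get_image,arm
s=np.mean([get_image('side').astype(float) for _ in range(2)],0)[:,:,::-1]
cv2.imwrite('pics/s5.png',s.astype(np.uint8))
x,y,w,h=301,154,24,34
U=lambda I:cv2.resize(np.clip(I,0,255).astype(np.uint8),None,fx=16,fy=16,interpolation=cv2.INTER_LANCZOS4)
F=[cv2.imread(f'pics/s{k}.png').astype(float)[y:y+h,x:x+w] for k in(2,5)]
I=np.hstack([U((F[0]-80)*1.3),U((F[1]-50)*1.7)])
for k in range(0,34,5): cv2.line(I,(0,k*16),(6,k*16),(0,0,255),1)
cv2.imwrite('pics/m.png',I)
E
```

```text
(no output)
```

View pics/m.png

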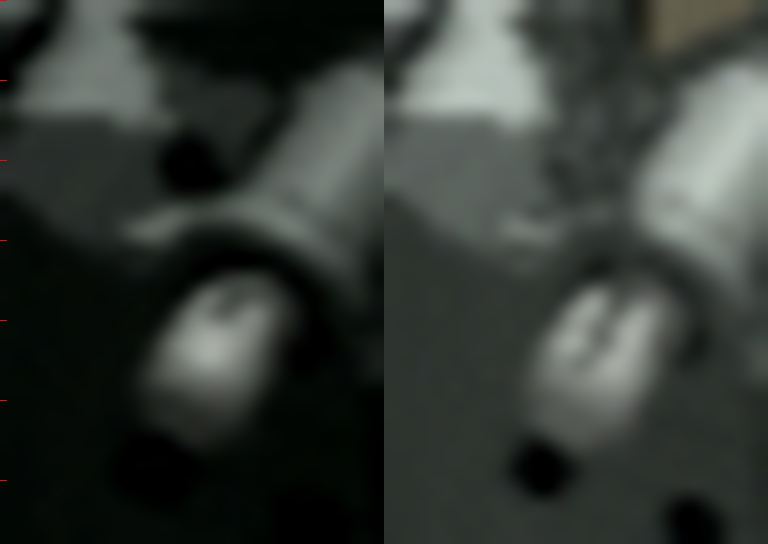

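Emit:
send_rows([
  [[0.0007,0,0],[0,0,0],0.015],
  [[0.0006,0,-0.0002],[0,0,0],0.015],
  [[0,-0.0005,0],[0,0,0],0.015],
  [[0,-0.0005,0],[0,0,0],0.015],
  [[0,-0.0005,0],[0,0,0],0.015],
  [[0,-0.0005,0],[0,0,0],0.015],
  [[0,-0.0005,0],[0,0,0],0.015],
  [[0,-0.0005,0],[0,0,0],0.015],
  [[0,0,0],[0,0,0],0.015],
  [[0,0,0],[0,0,0],0.015],
])

```text
clock: 24.75
position: [0.5204, -0.0202, 0.1982]
ee_rot: [2.134, 2.305, 0.0]
force: [0.8, 0.8, 4.1]
width: 0.245
```

Emit:
send_rows([
  [[0,-0.0004,0],[0,0,0],0.015],
  [[0,-0.0004,0],[0,0,0],0.015],
  [[0,-0.0004,0],[0,0,0],0.015],
  [[0,-0.0004,0],[0,0,0],0.015],
  [[0,-0.0004,0],[0,0,0],0.015],
  [[0,-0.0004,0],[0,0,0],0.015],
  [[0,0,0],[0,0,0],0.015],
  [[0,0,0],[0,0,0],0.015],
  [[0,0,0],[0,0,0],0.015],
  [[0,0,0],[0,0,0],0.015],
])

```text
clock: 25.75
position: [0.5202, -0.0227, 0.198]
ee_rot: [2.134, 2.305, -0.0]
force: [0.2, 1.5, 4.7]
width: 0.254
```

```bash
python3 - <<'E'
from h import *
from cell import get_image,arm
s=np.mean([get_image('side').astype(float) for _ in range(2)],0)[:,:,::-1]
cv2.imwrite('pics/s6.png',s.astype(np.uint8))
for k in(2,4,5,6):
    g=cv2.imread(f'pics/s{k}.png').astype(float).mean(2).astype(int)
    print(k);print('     ',*range(309,321))
    for r in range(162 if k>2 else 168,181): print(r,' ',*[f'{v:3d}' for v in g[r,309:321]])
E
```

```text
2
      309 310 311 312 313 314 315 316 317 318 319 320
168   141 152 143 116 101  99 102 113 131 154 165 155
169   108 115 109  93  86  84  84  88  95 108 128 142
170    98  98  90  85  79  76  79  80  82  84  94 112
171    90  88  85  83  89 108 121 124 117  93  79  89
172    86  85  84  97 141 153 134 137 134 116  90  80
173    86  85  95 139 169 155 149 169 158 124  98  81
174    86  90 121 166 191 190 182 180 155 117  95  77
175    87 106 149 185 204 209 195 175 140 103  85  69
176    91 116 151 176 198 202 185 161 128  96  77  73
177    98 122 144 157 167 171 165 147 118  92  82  81
178    95 110 119 129 140 144 141 128 102  86  84  84
179    90 102 108 113 117 123 122 108  89  84  84  84
180    86  95 105 107 108 110 107  96  85  82  83  82
4
      309 310 311 312 313 314 315 316 317 318 319 320
162   114 110  98  85  96 103  92  82  84 107 133 144
163   105  99  82  76  94 100  91  84  98 125 142 151
164   104  95  74  61  80  93  86  82 111 137 148 156
165   104  99  82  65  77  85  81  84 116 142 152 160
166   102 100  90  79  85  95  94  89 113 130 137 151
167   112 105  9
[... 2203 characters left out ...]
68   114 119 119  98  87  85  85  94 111 129 138 131
169    92  97  97  85  79  80  81  80  85  95 109 121
170    89  87  83  79  73  74  77  73  73  77  85  98
171    82  81  79  76  74  79  84  90  91  78  71  80
172    80  78  78  83 113 118  97 104 106  95  78  73
173    79  78  83 111 137 130 123 139 131 105  86  75
174    79  82  98 111 115 135 151 151 132 102  86  71
175    80  91 117 122 115 144 162 149 122  93  78  64
176    82  97 119 124 140 161 156 141 115  88  71  68
177    85 100 117 125 135 145 144 131 108  85  77  75
178    84  95 105 113 121 126 127 117  94  80  78  78
179    84  93 100 103 108 111 112 101  83  77  77  77
180    79  88  97 100 100 101  99  88  78  76  77  77
```

Emit:
send_rows([
  [[0,0,0.001],[0,0,0],0.015],
  [[-0.0007,0.003,0],[0,0,0],0.015],
  [[0,0.003,0],[0,0,0],0.015],
  [[0,0,-0.001],[0,0,0],0.015],
  [[0,0.0005,0],[0,0,0],0.015],
  [[0,0.0005,0],[0,0,0],0.015],
  [[0,0.0005,0],[0,0,0],0.015],
  [[0,0.0005,0],[0,0,0],0.015],
  [[0,0,0],[0,0,0],0.015],
  [[0,0,0],[0,0,0],0.015],
])

```text
clock: 26.85
position: [0.5196, -0.0148, 0.1981]
ee_rot: [2.134, 2.305, -0.0]
force: [-0.2, -1.6, -0.8]
width: 0.252
```

Emit:
send_rows([
  [[0,0,-0.0004],[0,0,0],0.015],
  [[0,0,-0.0004],[0,0,0],0.015],
  [[0,0,-0.0004],[0,0,0],0.015],
  [[0,0,-0.0004],[0,0,0],0.015],
  [[0,0,-0.0004],[0,0,0],0.015],
  [[0,0,0],[0,0,0],0.015],
  [[0,0,0],[0,0,0],0.015],
  [[0,0,0],[0,0,0],0.015],
  [[0,0,0],[0,0,0],0.015],
  [[0,0,0],[0,0,0],0.015],
])

```text
clock: 27.85
position: [0.5195, -0.0147, 0.196]
ee_rot: [-2.134, -2.305, 0.0]
force: [-1.2, -1.6, -1.3]
width: 0.251
```

Emit:
send_rows([
  [[0,-0.0003,-0.0006],[0,0,0],0.015],
  [[0,0,-0.0006],[0,0,0],0.015],
  [[0,0,-0.0006],[0,0,0],0.015],
  [[0,0,-0.0006],[0,0,0],0.015],
  [[0,0,-0.0006],[0,0,0],0.015],
  [[0,0,-0.0006],[0,0,0],0.015],
  [[0,0,-0.0006],[0,0,0],0.015],
  [[0,0,0],[0,0,0],0.015],
  [[0,0,0],[0,0,0],0.015],
  [[0,0,0],[0,0,0],0.015],
])

```text
clock: 28.85
position: [0.5194, -0.015, 0.1917]
ee_rot: [-2.134, -2.305, 0.0]
force: [-1.2, -1.3, -1.0]
width: 0.251
```

Emit:
send_rows([
  [[0,-0.0004,0],[0,0,0],0.015],
  [[0,-0.0004,0],[0,0,0],0.015],
  [[0,-0.0004,0],[0,0,0],0.015],
  [[0,-0.0004,0],[0,0,0],0.015],
  [[0,0,0],[0,0,0],0.015],
  [[0,0,0],[0,0,0],0.015],
  [[0,0,0],[0,0,0],0.015],
  [[0,0,0],[0,0,0],0.015],
  [[0,0,0],[0,0,0],0.015],
  [[0,0,0],[0,0,0],0.015],
])

```text
clock: 29.85
position: [0.5196, -0.0165, 0.1919]
ee_rot: [2.134, 2.305, 0.0]
force: [-1.0, 0.1, -0.3]
width: 0.25
```

Emit:
send_rows([
  [[0,0.0003,-0.0012],[0,0,0],0.015],
  [[0,0,-0.0012],[0,0,0],0.015],
  [[0,0,-0.0012],[0,0,0],0.015],
  [[0,0,-0.0012],[0,0,0],0.015],
  [[0,0,-0.0012],[0,0,0],0.015],
  [[0,0,-0.0012],[0,0,0],0.015],
  [[0,0,-0.0012],[0,0,0],0.015],
  [[0,0,-0.0012],[0,0,0],0.015],
  [[0,0,0],[0,0,0],0.015],
  [[0,0,0],[0,0,0],0.015],
])

```text
clock: 30.85
position: [0.5192, -0.0164, 0.182]
ee_rot: [-2.134, -2.305, 0.001]
force: [-4.2, -1.7, -1.1]
width: 0.251
```

Emit:
send_rows([
  [[-0.0004,0,0],[0,0,0],0.015],
  [[-0.0004,0.0002,0],[0,0,0],0.015],
  [[0,0,0],[0,0,0],0.015],
  [[0,0,0],[0,0,0],0.015],
  [[0,0,-0.001],[0,0,0],0.015],
  [[0,0,-0.001],[0,0,0],0.015],
  [[0,0,-0.001],[0,0,0],0.015],
  [[0,0,0],[0,0,0],0.015],
  [[0,0,0],[0,0,0],0.015],
  [[0,0,0],[0,0,0],0.015],
])

```text
clock: 31.85
position: [0.5187, -0.0161, 0.1791]
ee_rot: [-2.134, -2.305, 0.0]
force: [-3.0, -0.7, 0.3]
width: 0.252
```

```bash
python3 -c "
from cell import arm
o=arm.observe();print(o['force'],o['ft_torque'],o['position'])"
```

```text
[-3.0139342  -0.71026417  0.30167881] [-0.33822532  0.59773617  0.01251795] [ 0.51870851 -0.01610922  0.17913945]
```

Emit:
send_rows([
  [[-0.0004,0,0],[0,0,0],0.015],
  [[-0.0004,0,0],[0,0,0],0.015],
  [[0,0,-0.0006],[0,0,0],0.015],
  [[0,0,-0.0006],[0,0,0],0.015],
  [[0,0,-0.0006],[0,0,0],0.015],
  [[0,0,-0.0006],[0,0,0],0.015],
  [[0,0,-0.0006],[0,0,0],0.015],
  [[0,0,-0.0006],[0,0,0],0.015],
  [[0,0,0],[0,0,0],0.015],
  [[0,0,0],[0,0,0],0.015],
])

```text
clock: 32.85
position: [0.5184, -0.016, 0.1759]
ee_rot: [2.134, 2.305, 0.001]
force: [0.3, -0.9, 4.4]
width: 0.254
```

Emit:
send_rows([
  [[0,0,-0.0006],[0,0,0],0.015],
  [[0,0,-0.0006],[0,0,0],0.015],
  [[0,0,-0.0006],[0,0,0],0.015],
  [[0,0,-0.0006],[0,0,0],0.015],
  [[0,0,-0.0006],[0,0,0],0.015],
  [[0,0,-0.0006],[0,0,0],0.015],
  [[0,0,-0.0006],[0,0,0],0.015],
  [[0,0,0],[0,0,0],0.015],
  [[0,0,0],[0,0,0],0.015],
  [[0,0,0],[0,0,0],0.015],
])

```text
clock: 33.85
position: [0.5179, -0.0161, 0.1712]
ee_rot: [-2.134, -2.305, 0.0]
force: [1.3, 0.1, 0.1]
width: 0.248
```

Emit:
send_rows([
  [[0,0,-0.0008],[0,0,0],0.015],
  [[0,0,-0.0008],[0,0,0],0.015],
  [[0,0,-0.0008],[0,0,0],0.015],
  [[0,0,-0.0008],[0,0,0],0.015],
  [[0,0,-0.0008],[0,0,0],0.015],
  [[0,0,-0.0008],[0,0,0],0.015],
  [[0,0,-0.0008],[0,0,0],0.015],
  [[0,0,-0.0008],[0,0,0],0.015],
  [[0,0,0],[0,0,0],0.015],
  [[0,0,0],[0,0,0],0.015],
])

```text
clock: 34.85
position: [0.5177, -0.0162, 0.1646]
ee_rot: [-2.134, -2.305, 0.001]
force: [2.2, -2.0, -3.2]
width: 0.249
```

Emit:
send_rows([
  [[0,0,-0.0006],[0,0,0],0.015],
  [[0,0,-0.0006],[0,0,0],0.015],
  [[0,0,-0.0006],[0,0,0],0.015],
  [[0,0,-0.0006],[0,0,0],0.015],
  [[0,0,0],[0,0,0],0.015],
  [[0,0,0],[0,0,0],0.015],
  [[0,0,0],[0,0,0],0.015],
  [[0,0,0],[0,0,0],0.015],
  [[0,0,0],[0,0,0],0.015],
  [[0,0,0],[0,0,0],0.015],
])

```text
clock: 35.85
position: [0.5178, -0.0161, 0.1625]
ee_rot: [-2.134, -2.305, 0.0]
force: [-0.3, -1.9, -0.4]
width: 0.252
```

Emit:
send_rows([
  [[0,0,-0.0004],[0,0,0],0.015],
  [[0,0,-0.0004],[0,0,0],0.015],
  [[0,0,0],[0,0,0],0.015],
  [[0,0,0],[0,0,0],0.015],
  [[0,0,0],[0,0,0],0.028],
  [[0,0,0],[0,0,0],0.034],
  [[0,0,0],[0,0,0],0.04],
  [[0,0,0],[0,0,0],0.044],
  [[0,0,0],[0,0,0],0.044],
  [[0,0,0],[0,0,0],0.044],
])

```text
clock: 36.85
position: [0.518, -0.016, 0.1618]
ee_rot: [-2.134, -2.305, -0.0]
force: [-0.1, 0.6, 0.2]
width: 0.48
```

Emit:
send_rows([
  [[0,0,0.005],[0,0,0],0.044],
  [[0,0,0.01],[0,0,0],0.044],
  [[0,0,0.02],[0,0,0],0.044],
  [[0,0,0.03],[0,0,0],0.044],
  [[0,0,0.03],[0,0,0],0.044],
  [[0,0.03,0.03],[0,0,0],0.044],
  [[0,0.04,0.01],[0,0,0],0.044],
  [[0,0.04,0],[0,0,0],0.044],
  [[-0.02,0.04,0],[0,0,0],0.044],
  [[-0.02,0.03,0],[0,0,0],0.044],
])

```text
clock: 37.85
position: [0.4772, 0.1668, 0.2979]
ee_rot: [-2.132, -2.307, -0.003]
force: [-0.7, 1.1, -0.3]
width: 0.477
```

```bash
python3 - <<'E'
from h import *
from cell import get_image,arm
s=get_image('side')[:,:,::-1];t=get_image('top')[:,:,::-1]
A=crop(s,290,140,50,60,8);B=crop(t,322,190,50,60,8)
cv2.imwrite('pics/fin.png',np.hstack([A,B]))
G=[.5181,-.0978,.0819]
for n,o in(('side',(290,140)),('top',(322,190))):
  for cx,cz in((0,-28.8),(0,0),(9.8,0),(9,-18.5),(4.5,58)):
    yw=G[2];Q=np.array([G[0]-.075*np.sin(yw)+cx/1e3,G[1]+.075*np.cos(yw),.13+cz/1e3]);print(n,cx,cz,((proj(n,Q)[0]-o+.5)*8).round())
print(arm.observe()['position'],arm.observe()['clock'])
E
```

```text
side 0 -28.8 [201. 361.]
side 0 0 [208. 288.]
side 9.8 0 [177. 274.]
side 9 -18.5 [176. 323.]
side 4.5 58 [208. 121.]
top 0 -28.8 [188. 262.]
top 0 0 [202. 249.]
top 9.8 0 [202. 214.]
top 9 -18.5 [193. 226.]
top 4.5 58 [234. 203.]
[0.47493369 0.1694466  0.29830186] 37.95
```

View pics/fin.png

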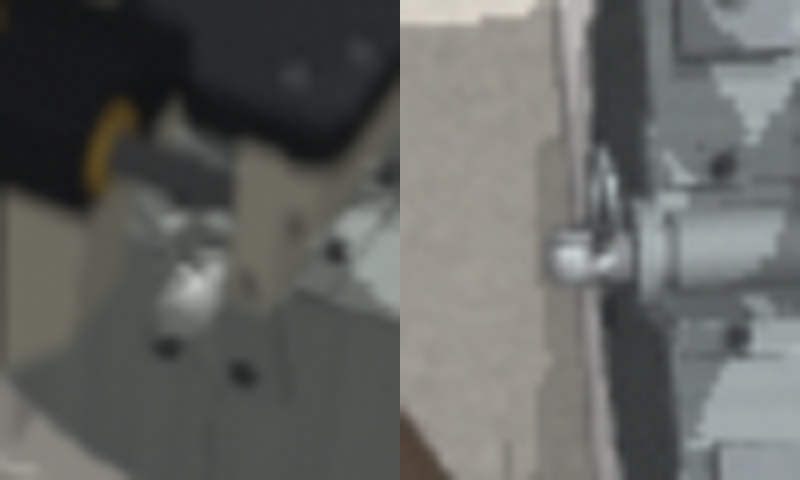

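Emit:
send_rows([
  [[-0.03,0.0,0],[0,0,0],0.044],
  [[-0.03,0.0,0],[0,0,0],0.044],
  [[-0.03,0.0,0],[0,0,0],0.044],
  [[-0.03,0,0],[0,0,0],0.044],
  [[0,0.03,0.02],[0,0,0],0.044],
  [[0,0.03,0.02],[0,0,0],0.044],
  [[0,0.04,0],[0,0,0],0.044],
  [[0,0.04,0],[0,0,0],0.044],
  [[0,0.04,0],[0,0,0],0.044],
  [[0,0,0],[0,0,0],0.044],
])

```text
clock: 38.95
position: [0.3568, 0.3484, 0.3374]
ee_rot: [-2.126, -2.309, -0.003]
force: [-0.8, 0.3, -0.2]
width: 0.485
```

```bash
python3 - <<'E'
from h import *
from cell import get_image,arm
s=get_image('side')[:,:,::-1];t=get_image('top')[:,:,::-1]
cv2.imwrite('pics/s9.png',s);cv2.imwrite('pics/t9.png',t)
A=crop(s,295,145,40,50,10);B=crop(t,327,190,40,50,10)
A=np.clip((A.astype(float)-50)*1.6,0,255).astype(np.uint8)
cv2.imwrite('pics/fin2.png',np.hstack([A,B]))
E
```

```text
(no output)
```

View pics/fin2.png

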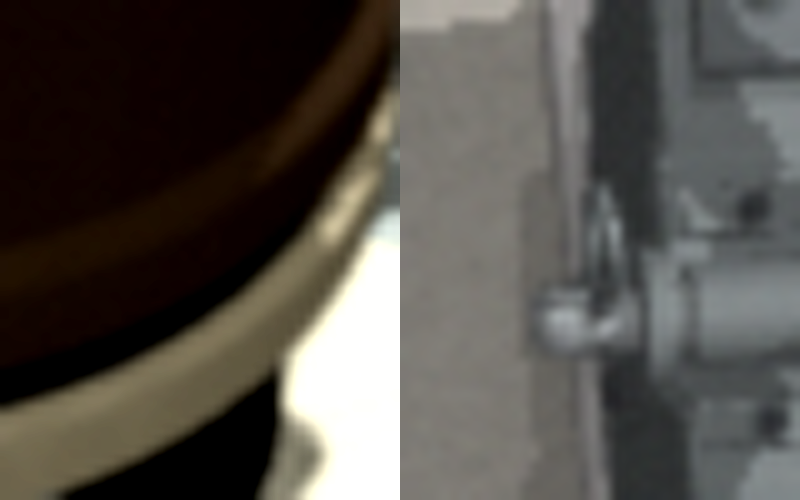

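Emit:
send_rows([
  [[0,-0.045,0],[0,0,0],0.044],
  [[0,-0.045,0],[0,0,0],0.044],
  [[0,-0.045,0],[0,0,0],0.044],
  [[0,-0.045,0],[0,0,0],0.044],
  [[0,-0.045,0],[0,0,0],0.044],
  [[0,-0.045,0],[0,0,0],0.044],
  [[0,-0.045,0],[0,0,0],0.044],
  [[0,-0.045,0],[0,0,0],0.044],
  [[0,-0.045,0],[0,0,0],0.044],
  [[0,-0.045,0],[0,0,0],0.044],
])

```text
clock: 40.05
position: [0.3565, -0.109, 0.3377]
ee_rot: [2.136, 2.301, 0.001]
force: [0.8, 0.9, -0.1]
width: 0.479
```

Emit:
send_rows([
  [[0,-0.04,0],[0,0,0],0.044],
  [[0,-0.04,0],[0,0,0],0.044],
  [[0,-0.04,0],[0,0,0],0.044],
  [[0,-0.04,0],[0,0,0],0.044],
  [[0,0,0],[0,0,0],0.044],
  [[0,0,0],[0,0,0],0.044],
  [[0,0,0],[0,0,0],0.044],
  [[0,0,0],[0,0,0],0.044],
  [[0,0,0],[0,0,0],0.044],
  [[0,0,0],[0,0,0],0.044],
])

```text
clock: 41.05
position: [0.3581, -0.2655, 0.337]
ee_rot: [2.133, 2.306, 0.0]
force: [0.4, -0.3, -0.1]
width: 0.474
```

```bash
python3 - <<'E'
from h import *
from cell import get_image,arm
s=get_image('side')[:,:,::-1];cv2.imwrite('pics/s10.png',s)
A=crop(s,295,140,40,50,10);C=np.clip((A.astype(float)-50)*1.6,0,255).astype(np.uint8)
D=np.clip(128+3*(s.astype(float)-cv2.imread('pics/s2.png'))[140:190,295:335],0,255).astype(np.uint8)
cv2.imwrite('pics/fin3.png',np.hstack([C,cv2.resize(D,(400,500),interpolation=cv2.INTER_CUBIC)]))
G=[.5181,-.0978,.0819];yw=G[2]
for a in(0,.26):
  for cx,cz in((0,-28.8),(0,22),(9.8,0),(9,-18.5),(4.5,58)):
    x=cx*np.cos(a)+cz*np.sin(a);z=cz*np.cos(a)-cx*np.sin(a)
    Q=np.array([G[0]-.075*np.sin(yw)+x/1e3,G[1]+.075*np.cos(yw),.13+z/1e3]);print(a,cx,cz,((proj('side',Q)[0]-(295,140)+.5)*10).round(),((proj('top',Q)[0]-(327,190)+.5)*10+[400,0]).round())
E
```

```text
0 0 -28.8 [201. 452.] [585. 328.]
0 0 22 [216. 286.] [617. 298.]
0 9.8 0 [171. 342.] [603. 267.]
0 9 -18.5 [170. 404.] [591. 282.]
0 4.5 58 [209. 151.] [642. 253.]
0.26 0 -28.8 [230. 462.] [585. 359.]
0.26 0 22 [194. 278.] [617. 273.]
0.26 9.8 0 [172. 351.] [601. 270.]
0.26 9 -18.5 [189. 418.] [590. 306.]
0.26 4.5 58 [148. 136.] [640. 186.]
```

View pics/fin3.png

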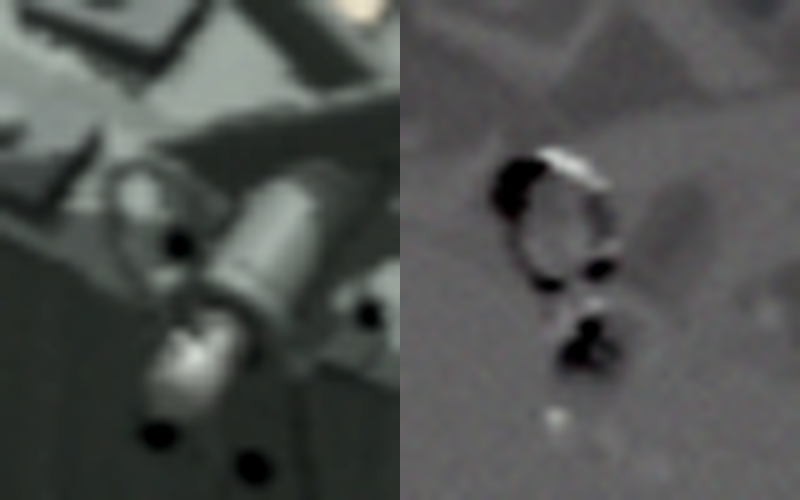

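```bash
python3 -c "
from cell import job,arm
print(arm.observe()['clock'],job.sign_off())"
```

```text
the job is handed in; nothing more can be done
41.1 None
```

The hinge pin is home and the clip is on it with its bow snapped round the shank. I let go and handed the job in at 41.1 s, with the arm well clear.

- **Pin:** I pushed it by its head until it stopped dead. It did not move further when the push rose to about 11 N.
- **Clip:** I took it off the middle peg and felt for the hole with 3–5 N of pressure. The search took several passes because the clip sat several millimetres off-centre in the fingers. Going in, the resistance rose to about 4 N, then the clip pulled itself down with about 3 N and settled at zero force. I saw no push above 6 N on the clip; the grip was set to 20 N.
- **Last pictures:** The clip stands on the pin's free end, its eye no higher than expected for fully home. The sprung end appears to sit below the shank, and the pin's end has not shifted.

**What did not fully check out:**
- The hole looked upright before insertion, but the finished clip leans about 0.25 rad toward +x, so the pin is turned by about that much.
- The straight leg's nose could not be made out against the dark background. That it is home rests on the eye's height and the force readings.
- I viewed 15 pictures, more than the 10 (or one or two over) allowed.

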